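# Demagnetise the bench scraper with the dead-man plunger held

## Robot

A 6-joint arm with a two-finger parallel gripper is mounted at the origin on the work surface. World frame = base frame: x ahead of the robot, y to its left, z up, the work surface at z = 0. Lengths are in m, angles in rad, forces in N, time in s.
With the tool pointing down it reaches from about 0.35 to 0.85 m from the base axis. Payload 8.1 kg.
Tool frame: the origin (TCP) lies at the very end of the fingers, on their centre line; the grasp point (between the pads) lies 19 mm behind it; z points along the fingers, y is the line along which they close (so a half turn about z gives the same grasp; the last joint's range is limited). The gripper opens to 93 mm and grips with 3 to 60 N. Pads are 15 mm wide; open, the fingers measure 128 mm over their backs; the gripper's body (75 mm by 188 mm) begins 65 mm behind the grasp point.
Start: joints at [-1.323, 0.13, 1.488, -0, 1.523, -0.085], TCP at [0.196, -0.567, 0.219] pointing down, gripper open.
Joint ranges: [-2.96, 2.96], [-0.89, 2.26], [0.02, 2.5], [-1.34, 4.48], [0, 2.73], [-2.66, 2.66]. Speed limits (rad/s): [2.39, 2.39, 2.79, 3.14, 3.14, 3.14].

## Interface

Orientations are given as a rotation vector (axis times angle).
In Python, from plant import monitor, eyes, ticket gives the robot as it stands.
- The arm moves only by the tool arm_command, never from a script. Its argument "deltas" is a list that holds one entry, the list of rows, each a list of 6 numbers: the shift along the world's x, y, z in cm, then the turn, a rotation vector about the world's x, y, z in degrees. In form: [[[tx, ty, tz, rx, ry, rz], ...]]. A call has 1 to 12 rows; each row shifts and turns the commanded pose from where the row before left it; what a row does not reach is not made up. A row lasts 1/12 s, in which the tool goes at most 41.7 mm and 7.16 degrees, less where a joint would pass 70% of its speed; a pose out of reach is approached as far as the arm can. A call is refused whole if a number of a shift passes 4.17 or a number of a turn 7.16, either way. A call with a gripper value outside its range is refused whole. "gripper" is the opening, from -1 (shut) to 1 (fully open), set as the call begins (left out, the last holds). The fingers move at their own pace and stop on an object; "squeeze" is the grip in N (left out, the last holds). Time passes only in rows, so rows that do not move let the fingers close. It gives the time, the measured TCP pose, the force, the opening and the grip force at its end, in the units of the state.
- monitor.read_state(): the state, without advancing time (a new reading comes with each control period).
- eyes.read_camera(name): name is "scene" or "top" or "wrist"; returns the picture (384x512x3 uint8, blue, green, red); there is no depth.
- eyes.camera_model(name): a dict with "fx", "fy", "cx", "cy" (pixels), "k1" (the pictures are not rectified: a ray, as slopes to the right and down, at radius r is drawn at 1 + k1 r^2 times it, then the intrinsics apply), "rvec" (rotation vector, rad) and "tvec" (3), from world to camera coordinates, as OpenCV has them. Camera axes: x right, y down, z forward; pixel columns grow to the right and rows downward; lengths in m; the calibration is good to about 2 mm. A picture is of the moment at which its call begins: read the wrist's pose just before it. camera_model takes no time and is no camera call; for the wrist camera it gives the pose at the moment of the call.
- ticket.close_job(): hands the job in; it is judged then, once.
The state is a dict: "t": time; "q": joint angles; "dq": joint speeds; "joint_torque": joint torques, N m; "tool_pos": TCP position; "orientation": TCP orientation; "force": force on the tool from outside, world axes, zero at the start; "wrist_torque": the same for the moment, N m; "opening": finger opening in m; "gripper_force": force on a finger pad.
Only numpy, scipy, OpenCV 4.12 (cv2) and the standard library are available. Lean on these libraries where they do the work, as an engineer would, in place of code of your own. Each camera call takes 0.05 s, during which the arm holds its last target. There are 200 camera calls.

## Task

Take the yellow-handled scraper out of the wooden rack and slide its blade edgewise down into the slot of the blue demagnetiser until it is fully home, and let go of it. Then press the black plunger on the yellow box with the fingertips about halfway down (12 mm), so that the green band of its stem is at the collar, never to the bottom, which trips it out; it is a dead-man control, so finish while still holding it there. Leave everything else on the bench undisturbed.

Things in the scene. Friction and masses are not known exactly. Their poses are not given: they have to be found in the camera images.
- scraper: Upright flat steel blade 120 long (x), 4 thick (y), 65 high, with a yellow handle spine along its top edge, 120 long, 16 thick, 28 high: 93 high in all, about 0.25 kg. Origin: middle of the blade's lower edge; z up, the handle's centre is 79 above the origin. It starts standing, perhaps leaning slightly, in one of the two rack slots (which one varies). Both ends are alike.
- black_scraper: The same scraper with a black handle, standing in the other rack slot, 90 away, parallel; a bystander. Same size and origin as the yellow one.
- rack: Fixed wooden block 160 (x) by 150 (y) by 45 high with two slots in its top along its x, centred at y = -45 and y = +45, each 130 long, 6 wide and 30 deep (slot floor 15 above the bench). Origin: centre of its underside, z up.
- demagnetiser: Fixed blue housing 180 (x) by 110 (y) by 80 high with one slot in its top, along its x through its middle: 136 long, 10 wide, 38 deep, with grey flared guide lips along both long sides that rise to 91 above the bench and open to about 26 wide. Origin: centre of its underside, z up.
- slot_floor (a point): Middle of the demagnetiser slot's floor, 42 above the bench; x along the slot, y across it, z up. Fully home, the scraper's lower edge rests here and its handle's centre is 121 above the bench (handle underside 107).
- switch: Fixed yellow box 100 by 100 by 50 high with a dark steel collar (36 across) on top reaching 58 above the bench, and the plunger standing upright in the collar. Origin: centre of its underside, z up. The plunger's axis runs through the origin.
- plunger_top (a point): Centre of the top of the plunger's flat round black cap (44 across, 14 thick), 96 above the bench when released; it moves down with the plunger. The stem between collar and cap shows three bands 8 high each: white next to the collar, then green, then red below the cap.
- plunger (a joint): Travel of the plunger, m: 0 released, grows straight down to 0.024 at the stop. Spring return: about 2 N to start moving, 350 N/m after that (6.3 N at 12 mm, 10.5 N at the stop). Off below 8 mm, runs from 8 to 16 mm (collar within the green band), trips out near the bottom.
- fitting0: Loose steel hex pipe fitting, 34 across, 32 high, on the bench beyond the work area; bystander. Origin: centre of its underside.
- fitting1: Another such fitting; bystander.
- fitting2: Another such fitting; bystander.
- pink_bottle: Closed pink bottle, 66 across, 190 high; bystander at the far edge. Origin: centre of its underside.
- mug: White mug, 76 across, 85 high; bystander at the far edge. Origin: centre of its underside.
- tape: Cardboard ring (tape core) lying flat, 90 across, 30 high; bystander. Origin: centre of its underside.
Mind the look-alikes: they are no part of the job. Leave any pink look-alike of the scraper alone. Several things look just like the switch: the one meant starts farthest to the robot's right.

How it is judged:
By the outcome, as a careful person would: the job done as asked, in the order asked, and still so for the second after the job is handed in, while the arm keeps its last pose, push and grip.
It also fails if it takes over 58 s, if anything falls off the work surface, if the arm or the gripper's body presses on something with over 40 N, if the wrist force passes 120 N, or if a joint passes its speed limit or range.

## Working session

There is one attempt and no reset: what is moved stays moved. The work goes in short steps, Python scripts to look and compute and a tool call to move; the robot and the scene stay as the last step left them, time stands still between calls to the robot, and variables do not carry over. Pictures are saved under pics/ and viewed, at most 10 in all, crops included, and the job is handed in when it is done.

Besides the shell and the picture viewer there is one more tool, called in YAML: its name, and indented under it one key for each argument. arm_command: Moves the arm, as the interface text tells. Its arguments: {"type":"object","properties":{"deltas":{"type":"array"},"gripper":{"type":"number"},"squeeze":{"type":"number"}},"required":["deltas"]}

```bash
mkdir -p pics; ls; cat > h.py <<'E'
import numpy as np, cv2
from plant import monitor, eyes, ticket
def cam(n):
    m=eyes.camera_model(n); R=cv2.Rodrigues(np.array(m["rvec"],float))[0]; return m,R,np.array(m["tvec"],float).ravel()
def grab(n,f):
    c=cam(n); im=eyes.read_camera(n); cv2.imwrite("pics/"+f,im); return im,c
def ray(c,uv):
    m,R,t=c; d=np.array([(uv[0]-m["cx"])/m["fx"],(uv[1]-m["cy"])/m["fy"]]); s=d.copy()
    for _ in range(20): s=d/(1+m["k1"]*(s@s))
    v=R.T@np.array([s[0],s[1],1]); return -R.T@t, v/np.linalg.norm(v)
def onz(c,uv,z):
    o,v=ray(c,uv); return o+v*(z-o[2])/v[2]
def tri(rs):
    A=sum(np.eye(3)-np.outer(v,v) for o,v in rs); b=sum((np.eye(3)-np.outer(v,v))@o for o,v in rs)
    p=np.linalg.solve(A,b); return p,[np.linalg.norm(np.cross(v,p-o)) for o,v in rs]
E
python3 - <<'E'
from h import *
a,c=grab("scene","scene0.png"); b,d=grab("top","top0.png")
for k in (c,d): print(k[0],-k[1].T@k[2])
print(monitor.read_state())
E
```

```text
pics
{'fx': 385.04914788781974, 'fy': 385.04914788781974, 'cx': 258.91090203484765, 'cy': 198.65220642677272, 'k1': -0.001601785490282122, 'rvec': array([ 2.0466599 ,  1.39401008, -0.53290941]), 'tvec': array([-0.19388163, -0.32430109,  1.53730048])} [ 1.25430729 -0.29311283  0.92024569]
{'fx': 427.1784268944786, 'fy': 427.1784268944786, 'cx': 260.42611509702584, 'cy': 190.04629262041735, 'k1': 0.04872137142198724, 'rvec': array([ 2.20930368, -2.14214686,  0.08215692]), 'tvec': array([-0.01525353,  0.57557   ,  1.45105411])} [ 0.45452435 -0.00959859  1.49344803]
{'t': 0.1, 'q': array([-1.32340226e+00,  1.31075800e-01,  1.48916254e+00,  1.48472721e-05,
        1.52303364e+00, -8.53937563e-02]), 'dq': array([-0.0001029 , -0.00065861, -0.00321013, -0.00019703,  0.00047747,
        0.00036314]), 'joint_torque': array([ 1.03239487e-03, -5.61340284e+01, -4.93098342e+01,  7.70116900e-02,
        2.90112826e-02, -6.23576352e-05]), 'tool_pos': array([ 0.19590918, -0.56656291,  0.21770255]), 'orientation': array([-3.09655067e+00, -5.20054490e-01,  1.90115849e-04]), 'force': array([-0.27711917,  0.10471739,  0.18275846]), 'wrist_torque': array([-0.03178008, -0.08978193, -0.01523782]), 'gripper_force': 0.0, 'opening': 0.09300135556682201}
```

View pics/scene0.png

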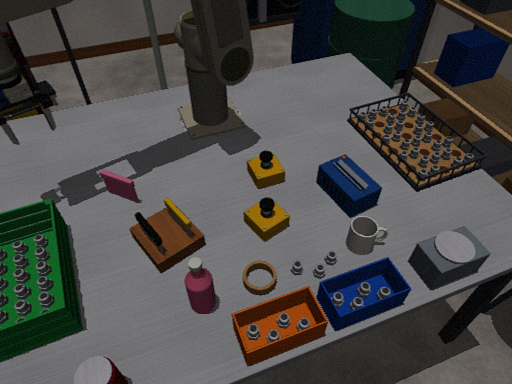

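View pics/top0.png

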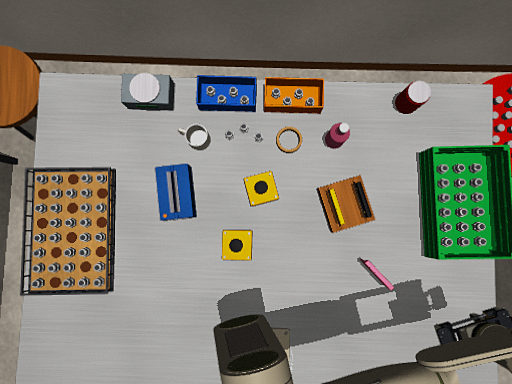

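The top view shows the rack at (345,203) with the yellow scraper on its left at (336,205) and the black one at (361,198). The demagnetiser is at (175,192) and the two switches are at (261,188) and (236,245). The first switch is farther to the robot's right, so it is the one meant. Next I take rough positions by colour.

```bash
python3 - <<'E'
from h import *
ims={n:(cv2.imread(f"pics/{n}0.png"),cam(n)) for n in("scene","top")}
def blobs(n,lo,hi,box):
    im,c=ims[n]; x0,y0,x1,y1=box
    m=cv2.inRange(cv2.cvtColor(im,cv2.COLOR_BGR2HSV),lo,hi); k=np.zeros_like(m); k[y0:y1,x0:x1]=m[y0:y1,x0:x1]
    N,l,s,ce=cv2.connectedComponentsWithStats(k)
    i=1+np.argmax(s[1:,4]); p=np.argwhere(l==i)[:,::-1]
    return cv2.minAreaRect(p.astype(np.float32)),s[i],ce[i]
Y=((18,130,90),(35,255,255));B=((100,100,30),(125,255,255));K=((0,0,0),(180,255,45))
t,s=ims["top"][1],ims["scene"][1]
for name,cl,bt,bs,z in (("yellow",Y,(320,180,350,230),(160,195,196,240),.108),("demag",B,(140,150,210,235),(310,145,390,220),.08),("box",Y,(240,165,285,210),(235,190,295,240),.05),("cap",K,(250,177,272,198),(255,190,280,216),.096)):
    a=blobs("top",*cl,bt); b=blobs("scene",*cl,bs)
    print(name,a[0],a[1][4],b[0],b[1][4]); print("  onz",onz(t,a[0][0],z).round(4),"tri",tri([ray(t,a[2]),ray(s,b[2])]))
    P=cv2.boxPoints(a[0]); print("  corners",[onz(t,q,z)[:2].round(3).tolist() for q in P])
E
```

```text
yellow ((336.8500061035156, 206.04998779296875), (37.31486892700195, 4.743415832519531), 71.56504821777344) 179 ((176.7056427001953, 210.26980590820312), (33.90909194946289, 5.344367027282715), 47.48955535888672) 175
  onz [ 0.5245 -0.247   0.108 ] tri (array([ 0.5248958 , -0.24618383,  0.10489465]), [np.float64(0.0009361566600432307), np.float64(0.0009361566600432509)])
  corners [[0.579, -0.22], [0.584, -0.234], [0.471, -0.274], [0.465, -0.26]]
demag ((173.76239013671875, 191.62376403808594), (53.73200988769531, 33.03523635864258), 84.2894058227539) 1358 ((352.61602783203125, 181.0058135986328), (63.05158615112305, 40.9749870300293), 56.853004455566406) 1292
  onz [0.5571 0.2892 0.08  ] tri (array([0.56187865, 0.29785457, 0.05256163]), [np.float64(0.00453738877639752), np.float64(0.004537388776397765)])
  corners [[0.639, 0.357], [0.653, 0.248], [0.476, 0.222], [0.462, 0.33]]
box ((261.0077819824219, 188.12954711914062), (29.164928436279297, 29.164928436279297), 75.25643920898438) 697 ((266.2500305175781, 213.25001525878906), (34.64822769165039, 29.698482513427734), 45.0) 594
  onz [5.802e-01 5.000e-04 5.000e-02] tri (array([5.80939417e-01, 3.24317649e-04, 3.46768780e-02]), [np.float64(1.789907235397599e-05), np.float64(1.7899072353896846e-05)])
  corners [[0.614, 0.062], [0.642, -0.033], [0.547, -0.061], [0.519, 0.034]]
cap ((260.800048828125, 187.10000610351562), (11.627553939819336, 12.074766159057617), 63.43495178222656) 125 ((266.5, 206.5), (17.0, 13.0), 90.0) 204
  onz [0.5795 0.001  0.096 ] tri (array([0.58133567, 0.00129409, 0.08039421]), [np.float64(9.752142887010188e-05), np.float64(9.752142887013654e-05)])
  corners [[0.587, 0.028], [0.606, -0.007], [0.572, -0.026], [0.553, 0.009]]
```

arm_command:
  deltas:
    - [[2.6,2.6,0.6,0,0,0],[2.6,2.6,0.6,0,0,0],[2.6,2.6,0.6,0,0,0],[2.6,2.6,0.6,0,0,0],[2.6,2.6,0.6,0,0,0],[2.6,2.6,0.6,0,0,0],[2.6,2.6,0.6,0,0,0],[2.6,2.6,0.6,0,0,0],[2.6,2.6,0.6,0,0,0],[2.6,2.6,0.6,0,0,0],[2.6,2.6,0.6,0,0,0],[2.6,2.6,0.6,0,0,0]]
  gripper: 0.2

```text
t: 1.1
tool_pos: [0.5089, -0.2534, 0.2905]
orientation: [-3.098, -0.52, 0.001]
force: [-0.0, -1.1, 0.2]
opening: 0.0557
gripper_force: 0.0
```

```bash
python3 - <<'E'
from h import *
import pickle
im,c=grab("wrist","w1.png"); pickle.dump(c,open("w1.pkl","wb")); s=monitor.read_state()
print(s["tool_pos"],s["orientation"],s["opening"],s["force"],-c[1].T@c[2],c[1][2])
def pix(P):
    m,R,t=c; return cv2.projectPoints(np.array([P],float),cv2.Rodrigues(R)[0],t,np.array([[m["fx"],0,m["cx"]],[0,m["fy"],m["cy"]],[0,0,1]]),np.array([m["k1"],0,0,0]))[0].ravel()
print(pix([.525,-.2465,.108]))
E
```

```text
[ 0.51304134 -0.24867294  0.29175094] [-3.09528279 -0.52614643 -0.00565466] 0.05586780551781416 [ 0.02700005  4.33947385 -0.64742451] [ 0.58672877 -0.22552424  0.45716338] [-0.28053619 -0.09580591 -0.95505009]
[258.08905814 153.14738023]
```

View pics/w1.png

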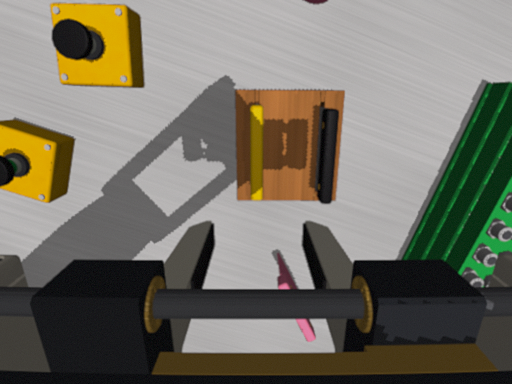

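The wrist view shows the yellow handle from (257,103) to (257,200), the black one at (327,110–203), and the rack top across 236–344. I'll take a second, settled wrist view for triangulation, because the arm was still settling in this one.

arm_command:
  deltas:
    - [[0.8,0.2,-1.5,0,0,0],[0.0,0,-1.5,0,0,0],[-1,0,-1.5,0,0,0],[0,0,0,0,0,0],[0,0,0,0,0,0]]

```text
t: 1.57
tool_pos: [0.5051, -0.2527, 0.2445]
orientation: [-3.096, -0.52, 0.003]
force: [-0.3, 0.1, 1.2]
opening: 0.0557
gripper_force: 0.0
```

```bash
cat >> h.py <<'E'
Y=((18,130,70),(35,255,255))
def comp(im,lo,hi,near,box=None):
    m=cv2.inRange(cv2.cvtColor(im,cv2.COLOR_BGR2HSV),lo,hi)
    if box: k=np.zeros_like(m); x0,y0,x1,y1=box; k[y0:y1,x0:x1]=m[y0:y1,x0:x1]; m=k
    N,l,s,ce=cv2.connectedComponentsWithStats(m)
    ok=[i for i in range(1,N) if s[i,4]>100]
    i=min(ok,key=lambda i:np.hypot(*(ce[i]-near))); return np.argwhere(l==i)[:,::-1].astype(np.float32)
def axis(p):
    "ends of the long axis of a blob"
    r=cv2.minAreaRect(p); b=cv2.boxPoints(r); e=sorted([(np.hypot(*(b[i]-b[(i+1)%4])),i) for i in range(2)])
    i=e[0][1]; return (b[i]+b[(i+1)%4])/2,(b[(i+2)%4]+b[(i+3)%4])/2,r
E
python3 - <<'E'
from h import *
import pickle
w1=cv2.imread("pics/w1.png"); c1=pickle.load(open("w1.pkl","rb"))
im,c2=grab("wrist","w2.png"); pickle.dump(c2,open("w2.pkl","wb")); s=monitor.read_state(); print(s["tool_pos"],s["orientation"],s["force"])
top=cv2.imread("pics/top0.png"); ct=cam("top")
E=[]
for i,c,n,bx in((w1,c1,(257,150),(190,70,300,240)),(im,c2,(257,150),(190,20,300,330)),(top,ct,(337,206),(320,180,350,230))):
    p=comp(i,*Y,n,bx); a,b,r=axis(p); print(a,b,r[1],len(p))
    A,B=[onz(c,q,.108) for q in(a,b)]
    if A[0]<B[0]:A,B,a,b=B,A,b,a
    E.append((ray(c,a),ray(c,b))); print(" z108",A.round(4),B.round(4),(A+B)[:2]/2,np.linalg.norm(A-B),np.degrees(np.arctan2(*(A-B)[1::-1])))
for ii in((0,1),(0,2),(1,2),(0,1,2)):
    print(ii,[ (lambda z:(z[0].round(4),np.round(z[1],4).max()))(tri([E[k][j] for k in ii])) for j in(0,1)])
E
```

```text
[ 0.50591628 -0.25320772  0.24588452] [-3.09803054e+00 -5.19622616e-01  2.07995774e-04] [-0.3561047   0.04182867  0.64671439]
[256.36    103.96094] [257.46558 199.0411 ] (95.08659362792969, 14.882715225219727) 1280
 z108 [ 0.5792 -0.2255  0.108 ] [ 0.4684 -0.2653  0.108 ] [ 0.52380762 -0.24542092] 0.11776417316424788 19.724306565431448
[258. 102.] [258. 210.] (108.0, 16.0) 1624
 z108 [ 0.5786 -0.2257  0.108 ] [ 0.4678 -0.2641  0.108 ] [ 0.52318312 -0.24491632] 0.11731494785812588 19.105864720192272
[330.98035 188.32776] [342.4046  223.86996] (37.3331184387207, 4.794143199920654) 181
 z108 [ 0.5814 -0.2271  0.108 ] [ 0.4676 -0.2657  0.108 ] [ 0.52450124 -0.24637359] 0.12022670821767709 18.732093027058042
(0, 1) [(array([ 0.5773, -0.2257,  0.0221]), np.float64(0.0002)), (array([ 0.4696, -0.2642,  0.1124]), np.float64(0.0007))]
(0, 2) [(array([ 0.5799, -0.2253,  0.121 ]), np.float64(0.0004)), (array([ 0.4676, -0.2658,  0.106 ]), np.float64(0.0003))]
(1, 2) [(array([ 0.5795, -0.2252,  0.1224]), np.float64(0.0008)), (array([ 0.4677, -0.2649,  0.1082]), np.float64(0.0008))]
(0, 1, 2) [(array([ 0.5795, -0.2254,  0.1217]), np.float64(0.0008)), (array([ 0.4677, -0.2651,  0.1072]), np.float64(0.001))]
```

```bash
python3 - <<'E'
from h import *
import pickle
for f in("w1","w2"):
    im=cv2.imread(f"pics/{f}.png"); c=pickle.load(open(f+".pkl","rb"))
    hsv=cv2.cvtColor(im,cv2.COLOR_BGR2HSV); m=cv2.inRange(hsv,(5,90,50),(17,255,255)); m[:, :200]=0; m[:, 370:]=0; m[250:]=0
    m=cv2.morphologyEx(m,cv2.MORPH_CLOSE,np.ones((25,25))); p=np.argwhere(m)[:,::-1].astype(np.float32)
    h=cv2.convexHull(p); q=cv2.approxPolyN(h,4,ensure_convex=True)[0]
    P=np.array([onz(c,u,.045)[:2] for u in q]); print(q.tolist(),P.round(4).tolist(),P.mean(0))
    u=np.array([np.cos(np.radians(19.3)),np.sin(np.radians(19.3))]);v=np.array([-u[1],u[0]])
    print("along",(P@u).round(4),"across",(P@v).round(4),"handle",np.array([.5235,-.2452])@u,np.array([.5235,-.2452])@v)
E
```

```text
[[334.65252685546875, 200.27174377441406], [236.9812469482422, 198.98658752441406], [234.96295166015625, 90.0], [344.3823547363281, 90.0]] [[0.4837, -0.3842], [0.4369, -0.2431], [0.5857, -0.192], [0.6348, -0.3328]] [ 0.53528435 -0.28802126]
along [0.3295 0.332  0.4893 0.4892] across [-0.5224 -0.3738 -0.3748 -0.5239] handle 0.4130376690605383 -0.4044442779135801
[[345.3561706542969, 209.2599639892578], [236.16647338867188, 207.9903106689453], [233.625, 86.0], [357.0952453613281, 86.0]] [[0.4839, -0.3847], [0.4367, -0.2432], [0.5856, -0.192], [0.6347, -0.3326]] [ 0.5352294  -0.28810511]
along [0.3296 0.3318 0.4892 0.4891] across [-0.523  -0.3738 -0.3748 -0.5237] handle 0.4130376690605383 -0.4044442779135801
```

View pics/w2.png

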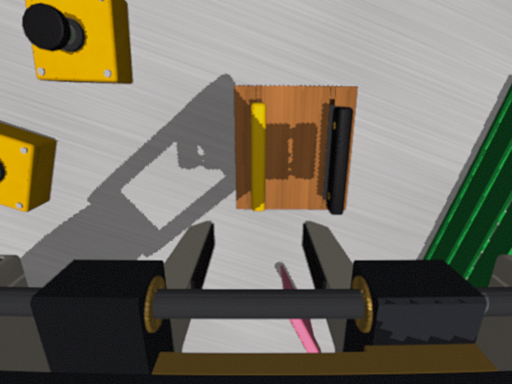

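The yellow handle runs at about 19.2° and sits within 1 mm of the slot line, so it is upright. Its top is near 0.107. I'll descend for the grasp at TCP (0.522, -0.245, 0.076).

arm_command:
  deltas:
    - [[0.8,0.4,-1.0,0,0,0],[0.8,0.4,-2.0,0,0,0],[0,0,-2.0,0,0,0],[0,0,-2.0,0,0,0],[0,0,-2.0,0,0,0],[0,0,-2.0,0,0,0],[0,0,-2.0,0,0,0],[0,0,-2.0,0,0,0],[0,0,-1.3,0,0,0],[0,0,-0.7,0,0,0],[0,0,0,0,0,0],[0,0,0,0,0,0]]

```text
t: 2.62
tool_pos: [0.5226, -0.2452, 0.0762]
orientation: [3.098, 0.52, 0.001]
force: [0.1, -0.5, 0.1]
opening: 0.0556
gripper_force: 0.0
```

arm_command:
  deltas:
    - [[0,0,0,0,0,0],[0,0,0,0,0,0],[0,0,0,0,0,0],[0,0,0,0,0,0],[0,0,0,0,0,0],[0,0,0,0,0,0],[0,0,0,0,0,0],[0,0,0,0,0,0]]
  gripper: -1
  squeeze: 40

```text
t: 3.28
tool_pos: [0.5221, -0.2452, 0.0758]
orientation: [3.098, 0.52, 0.0]
force: [0.7, 0.3, 0.5]
opening: 0.016
gripper_force: 40.0
```

arm_command:
  deltas:
    - [[0,0,0.5,0,0,0],[0,0,1,0,0,0],[0,0,1.5,0,0,0],[0,0,1.5,0,0,0],[0,0,2,0,0,0],[0,0,2,0,0,0],[0,0,2,0,0,0],[0,0,2,0,0,0],[0,0,2,0,0,0],[0,0,1.0,0,0,0],[0,1,0,0,0,0],[0,2,0,0,0,0]]

```text
t: 4.28
tool_pos: [0.5219, -0.2159, 0.2306]
orientation: [3.098, 0.517, 0.0]
force: [0.5, 0.8, -2.8]
opening: 0.0155
gripper_force: 40.0
```

arm_command:
  deltas:
    - [[-0.3,3.5,0,0,0,-1],[-0.3,3.5,0,0,0,-1],[-0.3,3.5,0,0,0,-1],[-0.3,3.5,0,0,0,-1],[-0.3,3.5,0,0,0,-1],[-0.3,3.5,0,0,0,-1],[-0.3,3.5,0,0,0,-1],[-0.3,3.5,0,0,0,-1],[-0.3,3.5,0,0,0,-1],[-0.3,3.5,0,0,0,-1],[-0.3,3.5,0,0,0,0],[-0.3,3.5,0,0,0,0]]

```text
t: 5.28
tool_pos: [0.4841, 0.2069, 0.2289]
orientation: [3.131, 0.249, -0.004]
force: [1.1, -0.6, -3.1]
opening: 0.0159
gripper_force: 40.0
```

arm_command:
  deltas:
    - [[0,3,0,0,0,0],[0,2.5,0,0,0,0],[0,1,0,0,0,0],[0,0,0,0,0,0],[0,0,0,0,0,0],[0,0,0,0,0,0]]

```text
t: 5.78
tool_pos: [0.4857, 0.2689, 0.2298]
orientation: [3.131, 0.248, -0.002]
force: [0.8, 0.5, -2.6]
opening: 0.0158
gripper_force: 40.0
```

```bash
python3 - <<'E'
from h import *
import pickle
im,c=grab("wrist","w3.png"); pickle.dump(c,open("w3.pkl","wb")); s=monitor.read_state(); print(s["tool_pos"],s["orientation"],s["opening"],s["gripper_force"],s["force"])
E
```

```text
[0.48592131 0.26870277 0.23015358] [ 3.13124593e+00  2.46546072e-01 -1.19588137e-03] 0.016274384913304046 39.9985545873642 [-0.38770405  0.28906321 -2.65589116]
```

View pics/w3.png

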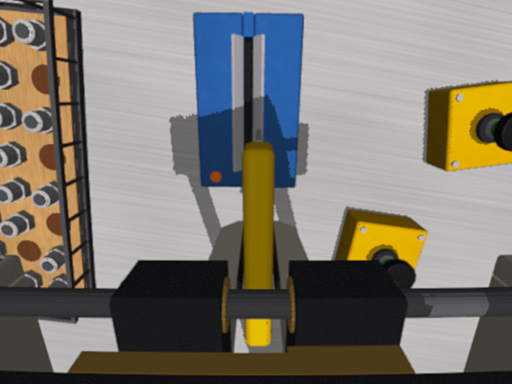

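The demagnetiser's top face spans about (194,14) to (296,187). Its slot is at column ~249 between lips at 233–265, and the held handle runs from (258,142) to (258,345).

```bash
cat > dm.py <<'E'
from h import *
import pickle
def meas(f,hz,ymax):
    im=cv2.imread(f"pics/{f}.png"); c=pickle.load(open(f+".pkl","rb")); hsv=cv2.cvtColor(im,cv2.COLOR_BGR2HSV)
    m=cv2.inRange(hsv,(100,120,30),(125,255,255)); m[ymax:]=0
    N,l,s,ce=cv2.connectedComponentsWithStats(cv2.morphologyEx(m,cv2.MORPH_CLOSE,np.ones((31,31)))); i=1+np.argmax(s[1:,4])
    h=cv2.convexHull(np.argwhere(l==i)[:,::-1].astype(np.float32)); q=cv2.approxPolyN(h,4,ensure_convex=True)[0]
    P=np.array([onz(c,u,.08)[:2] for u in q]); print("housing px",q.round(0).tolist(),P.round(4).tolist(),P.mean(0).round(4))
    print(" sides",[ (round(np.hypot(*(P[i]-P[i-1])),4),round(np.degrees(np.arctan2(*(P[i]-P[i-1])[::-1])),2)) for i in range(4)])
    # slot: dark run between lips, per row; lips: grey
    x0,y0,w,hh=cv2.boundingRect(h.astype(int)); g=[]
    for r in range(y0+28,min(ymax,y0+hh-20),2):
        row=hsv[r,x0+25:x0+w-25].astype(int); k=np.where((row[:,1]<70)&(row[:,2]>40))[0]
        if len(k)>6:
            d=np.diff(k); j=np.argmax(d)
            if d[j]>3: g.append([x0+25+k[0],x0+25+k[j],x0+25+k[j+1],x0+25+k[-1],r])
    g=np.array(g); print("lip rows",g[::6].tolist())
    for nm,cols in(("outer",(0,3)),("inner",(1,2))):
        z=.091 if nm=="outer" else .08
        L=[[onz(c,(a[k],a[4]),z)[:2] for a in g] for k in cols]; M=(np.array(L[0])+np.array(L[1]))/2
        v=cv2.fitLine(M.astype(np.float32),cv2.DIST_HUBER,0,.01,.01).ravel(); v[:2]*=np.sign(v[0])
        print(nm,"width",np.median(np.hypot(*(np.array(L[0])-np.array(L[1])).T)).round(4),"angle",np.degrees(np.arctan2(v[1],v[0])).round(2),"y at x=.5571",(v[3]+(.5571-v[2])*v[1]/v[0]).round(4))
    p=comp(im,*Y,(258,250),(225,100,295,370)); a,b,r=axis(p); A,B=onz(c,a,hz),onz(c,b,hz); print("handle",a,b,A.round(4),B.round(4),np.degrees(np.arctan2(*(A-B)[1::-1])))
E
python3 -c "
from dm import *
meas('w3',.262,135)
meas('w3',.262,190)
s=monitor.read_state();print(cv2.Rodrigues(s['orientation'])[0][:,0],s['tool_pos'])"
```

```text
housing px [[297.0, 134.0], [198.0, 134.0], [192.0, 0.0], [304.0, 0.0]] [[0.536, 0.2349], [0.5191, 0.341], [0.6468, 0.36], [0.6637, 0.2535]] [0.5914 0.2974]
 sides [(np.float64(0.129), np.float64(-171.72)), (np.float64(0.1074), np.float64(99.08)), (np.float64(0.1291), np.float64(8.45)), (np.float64(0.1078), np.float64(-80.97))]
lip rows [[232, 235, 261, 263, 34], [232, 244, 252, 264, 46], [232, 243, 252, 263, 58], [232, 243, 252, 263, 70], [232, 243, 252, 263, 82], [232, 243, 252, 263, 94], [232, 243, 252, 263, 106]]
outer width 0.0311 angle 8.53 y at x=.5571 0.2922
inner width 0.0092 angle 8.29 y at x=.5571 0.2926
handle [257.5 142. ] [257.5 288. ] [0.5474 0.28   0.262 ] [0.4681 0.2674 0.262 ] 9.06829453278108
housing px [[295.0, 186.0], [201.0, 185.0], [192.0, 0.0], [304.0, 0.0]] [[0.4771, 0.2256], [0.4616, 0.3327], [0.6468, 0.36], [0.6637, 0.2536]] [0.5623 0.293 ]
 sides [(np.float64(0.1887), np.float64(-171.46)), (np.float64(0.1082), np.float64(98.28)), (np.float64(0.1872), np.float64(8.39)), (np.float64(0.1077), np.float64(-80.97))]
lip rows [[232, 235, 261, 263, 34], [232, 244, 252, 264, 46], [232, 243, 252, 263, 58], [232, 243, 252, 263, 70], [232, 243, 252, 263, 82], [232, 243, 252, 263, 94], [232, 243, 252, 263, 106], [232, 244, 252, 262, 118], [233, 244, 252, 262, 130], [233, 243, 267, 268, 142]]
outer width 0.0311 angle 8.36 y at x=.5571 0.2923
inner width 0.0092 angle 8.65 y at x=.5571 0.2922
handle [257.5 142. ] [257.5 288. ] [0.5474 0.28   0.262 ] [0.4681 0.2674 0.262 ] 9.06829453278108
[ 9.87676962e-01  1.56504191e-01 -8.10567852e-04] [0.48592131 0.26870277 0.23015358]
```

The slot axis is at 8.45° and passes through about (0.558, 0.2925). The lip width of 31 mm and slot width of 9 mm are plausible against the text. I'll move above the slot and down to just over the lips.

arm_command:
  deltas:
    - [[1.2,0.4,0,0,0,-0.5],[2,0.6,0,0,0,0],[2,0.65,0,0,0,0],[1.3,0.4,0,0,0,0],[0.55,0.2,0,0,0,0],[0,0,-1.5,0,0,0],[0,0,-2,0,0,0],[0,0,-2,0,0,0],[0,0,-1,0,0,0],[0,0,0,0,0,0],[0,0,0,0,0,0],[0,0,0,0,0,0]]

```text
t: 6.83
tool_pos: [0.5572, 0.2924, 0.1673]
orientation: [-3.132, -0.234, -0.003]
force: [0.1, -0.2, -2.2]
opening: 0.0157
gripper_force: 40.0
```

```bash
python3 - <<'E'
from h import *
import pickle
im,c=grab("wrist","w4.png"); pickle.dump(c,open("w4.pkl","wb")); s=monitor.read_state(); print(s["tool_pos"],s["orientation"],s["opening"],s["gripper_force"],s["force"])
j,d=grab("scene","s4.png"); t,_=grab("top","t4.png")
out=np.hstack([cv2.resize(j[130:230,300:400],(400,400),interpolation=2),cv2.resize(im[:,100:420],(400,480))[:400]]); cv2.imwrite("pics/c4.png",out)
E
```

```text
[0.55743714 0.29265154 0.1676174 ] [-3.13194316 -0.23424414 -0.0040451 ] 0.01584873213771837 39.99864041805267 [ 0.02124417 -0.7793165  -2.66339088]
```

View pics/c4.png

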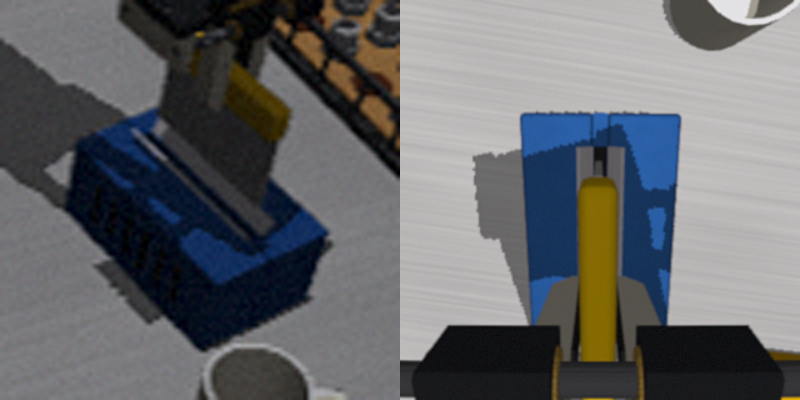

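The blade stands just above the lips, aligned by eye with handle column ~598 against lip centre ~600 in the crop. I'll put numbers on that.

```bash
python3 - <<'E'
from h import *
import pickle
im=cv2.imread("pics/w4.png"); c=pickle.load(open("w4.pkl","rb")); hsv=cv2.cvtColor(im,cv2.COLOR_BGR2HSV)
for r in range(122,150,4): print(r,''.join('B' if (100<h<125 and s>120) else ('#' if v<30 else 'g' if s<80 else '?') for h,s,v in hsv[r,225:300]), hsv[r,252:266,2].tolist())
p=comp(im,*Y,(258,250),(225,120,295,285)); 
for r in(160,200,240,270):
    k=p[p[:,1]==r][:,0]; print(r,k.min(),k.max(),onz(c,((k.min()+k.max())/2,r),.199).round(4))
for u in((250,118),(260,118),(270,118)): print(onz(c,u,.091).round(4))
b=cv2.inRange(hsv,(100,120,30),(125,255,255)); rows=np.where(b[:,230:245].any(1))[0]; print("far edge row",rows.min(),onz(c,(260,rows.min()),.08))
E
```

```text
122 BBBBBBBBBBBBBBBBggggggggggggggg#########gggggggggggggggBBBBBBBBBBBBBBBBBBBB [96, 96, 76, 38, 17, 19, 18, 21, 18, 19, 23, 18, 23, 51]
126 BBBBBBBBBBBBBBBBggggggggggggggg#########gggggggggggggggBBBBBBBBBBBBBBBBBBBB [95, 95, 75, 37, 19, 18, 20, 16, 19, 17, 18, 21, 25, 49]
130 BBBBBBBBBBBBBBBBggggggggggggggggggggg##BgggggggggggggggBBBBBBBBBBBBBBBBBBBB [96, 95, 75, 42, 54, 67, 70, 69, 68, 53, 29, 13, 25, 51]
134 BBBBBBBBBBBBBBBBgggggggggggggggggggggg##gggggggggggggggBBBBBBBBBBBBBBBBBBBB [96, 95, 75, 52, 61, 70, 69, 71, 68, 56, 30, 15, 29, 56]
138 BBBBBBBBBBBBBBBBgggggggggggggggggggggg##gggggggggggggggBBBBBBBBBBBBBBBBBBBB [97, 95, 77, 59, 65, 68, 68, 67, 68, 59, 36, 19, 29, 59]
142 BBBBBBBBBBBBBBBBggggggggg??????????????????ggggggggggg?BBBBBBBBBBBBBBBBBBBB [86, 86, 85, 87, 88, 86, 90, 88, 90, 89, 82, 78, 80, 81]
146 BBBBBBBBBBBBBBBBgggg???????????????????????????ggggggg?BBBBBBBBBBBBBBBBBBBB [88, 91, 91, 90, 90, 90, 91, 92, 88, 91, 90, 90, 89, 89]
160 243.0 273.0 [0.6104 0.3015 0.199 ]
200 243.0 273.0 [0.5903 0.2984 0.199 ]
240 244.0 272.0 [0.5685 0.2951 0.199 ]
270 244.0 272.0 [0.5506 0.2924 0.199 ]
[0.6219 0.31   0.091 ]
[0.6231 0.3019 0.091 ]
[0.6243 0.2937 0.091 ]
far edge row 91 [0.64432213 0.30506364 0.08      ]
```

The blade is about 1.2 mm too far to +y and roughly 1.5 mm too far forward. I'll correct both and start inserting.

arm_command:
  deltas:
    - [[-0.13,-0.13,0,0,0,0],[0,0,0,0,0,0],[0,0,-0.8,0,0,0],[0,0,-0.8,0,0,0],[0,0,-0.8,0,0,0],[0,0,-0.6,0,0,0],[0,0,-0.5,0,0,0],[0,0,0,0,0,0],[0,0,0,0,0,0]]

```text
t: 7.73
tool_pos: [0.5549, 0.291, 0.1299]
orientation: [3.132, 0.235, -0.002]
force: [0.5, 0.9, -2.5]
opening: 0.0156
gripper_force: 40.0
```

arm_command:
  deltas:
    - [[0,0,-0.6,0,0,0],[0,0,-0.6,0,0,0],[0,0,-0.6,0,0,0],[0,0,-0.4,0,0,0],[0,0,-0.2,0,0,0],[0,0,0,0,0,0],[0,0,0,0,0,0]]

```text
t: 8.32
tool_pos: [0.5552, 0.2911, 0.1065]
orientation: [3.133, 0.235, -0.0]
force: [-0.4, 0.3, -2.5]
opening: 0.0157
gripper_force: 40.0
```

arm_command:
  deltas:
    - [[0,0,-0.15,0,0,0],[0,0,-0.1,0,0,0],[0,0,-0.1,0,0,0],[0,0,0,0,0,0],[0,0,0,0,0,0]]

```text
t: 8.73
tool_pos: [0.5552, 0.2911, 0.1031]
orientation: [3.133, 0.235, -0.0]
force: [0.9, -0.1, -2.5]
opening: 0.0158
gripper_force: 40.0
```

arm_command:
  deltas:
    - [[0,0,-0.1,0,0,0],[0,0,-0.05,0,0,0],[0,0,0,0,0,0]]

```text
t: 8.98
tool_pos: [0.5555, 0.2912, 0.1028]
orientation: [-3.133, -0.235, -0.001]
force: [-2.9, -1.1, 4.1]
opening: 0.0157
gripper_force: 40.0
```

The blade bottomed out at TCP z 0.1028, where 0.103 was expected, so it is home. I'll release it and rise.

arm_command:
  deltas:
    - [[0,0,0,0,0,0],[0,0,0,0,0,0],[0,0,0,0,0,0],[0,0,0,0,0,0],[0,0,0,0,0,0],[0,0,0,0,0,0]]
  gripper: 0.2

```text
t: 9.48
tool_pos: [0.5552, 0.2911, 0.1016]
orientation: [-3.133, -0.235, -0.0]
force: [-0.0, 0.9, 0.5]
opening: 0.0511
gripper_force: 0.0
```

arm_command:
  deltas:
    - [[0,0,1,0,0,0],[0,0,2,0,0,0],[0,0,2.5,0,0,0],[0,0,2.5,0,0,0],[0,0,2.5,0,0,0],[0,-1.0,2,0,0,0],[0,-2.5,0,0,0,0],[0,-3.5,0,0,0,0],[-0.5,-3.5,0,0,0,0],[-0.5,-3.5,0,0,0,0],[-0.5,-3.5,0,0,0,0],[-0.5,-3.5,0,0,0,0]]

```text
t: 10.48
tool_pos: [0.5349, 0.0797, 0.2276]
orientation: [3.133, 0.235, 0.002]
force: [0.5, -0.3, 0.1]
opening: 0.0556
gripper_force: 0.0
```

arm_command:
  deltas:
    - [[-1,-2.0,0,0,0,0],[-1,-2.0,0,0,0,0],[-0.5,-1.0,0,0,0,0],[0,0,0,0,0,0],[0,0,0,0,0,0],[0,0,0,0,0,0]]
  gripper: -1

```text
t: 10.98
tool_pos: [0.5107, 0.032, 0.227]
orientation: [-3.132, -0.235, -0.001]
force: [-0.5, -0.5, 0.0]
opening: 0.0204
gripper_force: 0.0
```

```bash
python3 - <<'E'
from h import *
import pickle
im,c=grab("wrist","w5.png"); pickle.dump(c,open("w5.pkl","wb")); s=monitor.read_state(); print(s["t"],s["tool_pos"],s["orientation"],s["opening"],s["force"])
j,d=grab("scene","s5.png"); a,b,r=axis(comp(j,*Y,(348,170),(315,140,385,200))); t,e=grab("top","t5.png"); A,B,_=axis(comp(t,*Y,(173,190),(150,150,200,230)))
print(a,b,A,B); E=sorted([a,b],key=lambda q:onz(d,q,.135)[0]); F=sorted([A,B],key=lambda q:onz(e,q,.135)[0])
print([tri([ray(d,x),ray(e,y)]) for x,y in zip(E,F)],[onz(e,y,.135) for y in F])
out=np.hstack([cv2.resize(j[130:230,300:400],(288,384),interpolation=2),im]); cv2.imwrite("pics/c5.png",out)
E
```

```text
11.0333 [0.51066498 0.03218495 0.22685093] [-3.13236329e+00 -2.36310538e-01 -6.54795303e-04] 0.01645418443818158 [ 0.42853296 -0.43172201 -1.28424455]
[340.26303 151.6528 ] [365.11124 174.94803] [168.32411 171.96648] [172.16411 209.08647]
[(array([0.49804004, 0.28158839, 0.13293263]), [np.float64(0.0013551516870504885), np.float64(0.0013551516870504582)]), (array([0.61599107, 0.29865702, 0.13290583]), [np.float64(0.0003529301932058712), np.float64(0.00035293019320594684)])] [array([0.49735097, 0.27991346, 0.135     ]), array([0.61556406, 0.29786566, 0.135     ])]
```

View pics/c5.png

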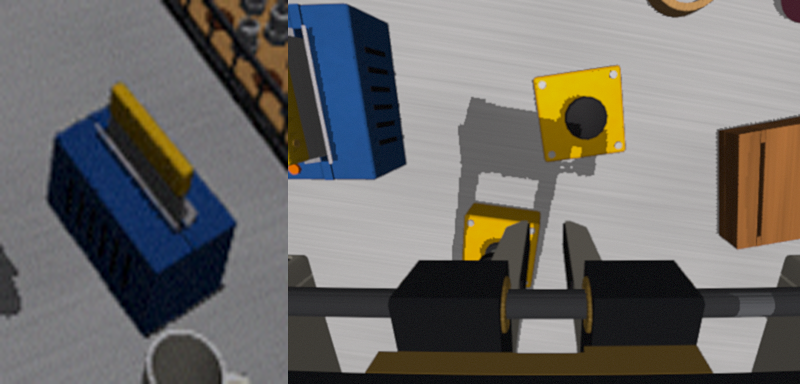

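The scraper is home: its handle triangulates at z ≈ 0.133 where the top should be 0.135, and it is level and centred. The switch's black cap is at (298,118) in the wrist view. I'll measure it now.

```bash
python3 - <<'E'
from h import *
import pickle
im=cv2.imread("pics/w5.png"); c=pickle.load(open("w5.pkl","rb"))
for th in(50,60): 
    p=comp(im,(0,0,0),(180,255,th),(298,118),(265,85,335,148)); (u,v),rad=cv2.minEnclosingCircle(p); r=cv2.minAreaRect(p)
    print(len(p),(u,v),rad,r[:2]); P=onz(c,(u,v),.096); Q=onz(c,(u+rad,v),.096); print(" cap",P,"dia",2*np.hypot(*(P-Q)[:2]))
t=cv2.imread("pics/t5.png"); p=comp(t,(0,0,0),(180,255,45),(261,187),(250,177,272,198)); (ut,vt),_=cv2.minEnclosingCircle(p); print(tri([ray(c,(u,v)),ray(cam("top"),(ut,vt))]))
b=comp(im,*Y,(292,115),(230,60,345,165)); q=cv2.approxPolyN(cv2.convexHull(b),4,ensure_convex=True)[0]; B=np.array([onz(c,x,.05)[:2] for x in q]); print("box",q.tolist(),B.round(4).tolist(),B.mean(0))
E
```

```text
1290 (297.35150146484375, 117.59394073486328) 20.86496925354004 ((297.0, 117.5), (41.0, 40.0))
 cap [0.57910329 0.00352864 0.096     ] dia 0.04216948893414316
1369 (297.3882751464844, 117.6620101928711) 21.12297248840332 ((297.4000244140625, 117.69999694824219), (40.696434020996094, 41.14365005493164))
 cap [0.57904298 0.00347929 0.096     ] dia 0.04269437760146925Traceback (most recent call last):
  File "<stdin>", line 7, in <module>
  File "h.py", line 22, in comp
    i=min(ok,key=lambda i:np.hypot(*(ce[i]-near))); return np.argwhere(l==i)[:,::-1].astype(np.float32)
ValueError: min() iterable argument is empty
```

The cap is at (0.579, 0.003) with a 42 mm diameter, consistent with the earlier estimate. I'll move above it with the fingers shut.

arm_command:
  deltas:
    - [[1.5,-0.6,0,0,0,0],[2.2,-1,0,0,0,0],[2.2,-1,-0.5,0,0,0],[0.9,-0.4,-1.5,0,0,0],[0,0,-2,0,0,0],[0,0,-2,0,0,0],[0,0,-2,0,0,0],[0,0,-2,0,0,0],[0,0,-1.3,0,0,0],[0,0,-0.6,0,0,0],[0,0,0,0,0,0],[0,0,0,0,0,0]]

```text
t: 12.13
tool_pos: [0.5786, 0.0014, 0.1082]
orientation: [3.133, 0.235, 0.001]
force: [-0.1, 0.2, -0.1]
opening: 0.0005
gripper_force: 0.0
```

arm_command:
  deltas:
    - [[0,0,-0.5,0,0,0],[0,0,-0.4,0,0,0],[0,0,-0.4,0,0,0],[0,0,-0.3,0,0,0],[0,0,0,0,0,0],[0,0,0,0,0,0]]

```text
t: 12.63
tool_pos: [0.5787, 0.0011, 0.0922]
orientation: [3.133, 0.235, 0.002]
force: [1.6, 0.3, 2.9]
opening: 0.0006
gripper_force: 1.6
```

arm_command:
  deltas:
    - [[0,0,-0.3,0,0,0],[0,0,-0.3,0,0,0],[0,0,-0.2,0,0,0],[0,0,0,0,0,0],[0,0,0,0,0,0],[0,0,0,0,0,0]]

```text
t: 13.13
tool_pos: [0.5788, 0.001, 0.084]
orientation: [3.133, 0.235, 0.002]
force: [0.7, 1.3, 5.9]
opening: 0.0007
gripper_force: 3.0
```

```bash
python3 - <<'E'
from h import *
j,d=grab("scene","s6.png"); F=[]
im,c=grab("wrist","w6.png"); s=monitor.read_state(); print(s["t"],s["tool_pos"],s["force"],s["opening"])
cv2.imwrite("pics/c6.png",np.hstack([cv2.resize(j[180:245,235:300],(390,390),interpolation=2),cv2.resize(im[60:230,170:340],(390,390),interpolation=2)]))
E
```

```text
13.2333 [0.57881134 0.00105308 0.08408856] [ 1.26165342 -0.38164771  6.47779151] 0.0006228769482133573
```

View pics/c6.png

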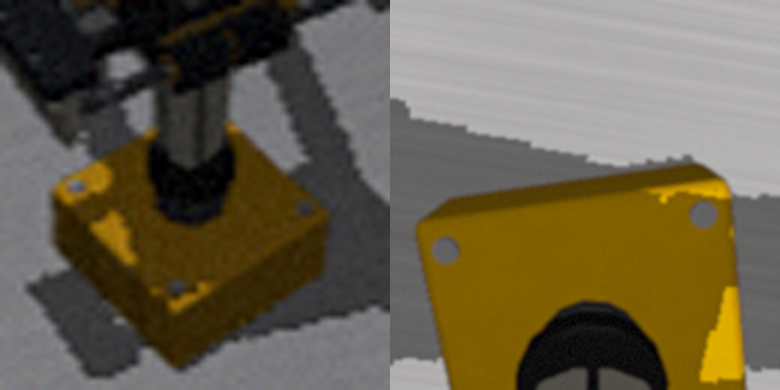

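The fingertips are centred on the cap and hold it down. TCP z of 0.084 (12 mm of travel) and about 6.3 N agree with the spring law. I'm handing in.

```bash
python3 -c "
from h import *
print(ticket.close_job())"
```

```text
the job is handed in; nothing more can be done
None
```

The yellow scraper is fully home in the demagnetiser and released, and the job was handed in at about 13 s of robot time with the right-hand switch's plunger held about 12 mm down (about 6 N); the green band itself was too dark to see in the pictures.

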